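# Make the test bay safe: press stop, flip the status flag to green

## Task

The transformer test is over. Press the red stop button right down with a fingertip, and then flip the hinged status flag right over its pivot so that it lies flat on its other side with the green face up. Only push with the fingers: do not grip or force the flag, leave the green start button alone, and leave the loose things on the bench where they are.

Things in the scene. Friction and masses are not known exactly. Their poses are not given: they have to be found in the camera images.
- stand: Fixed stand of the status flag: grey base 130 x 120 x 10 mm, origin at the centre of its underside on the bench, z up, its -x side to the robot's right (yaw about 1.57). Two cheeks 34 (x) x 10 (y) mm, 102 mm high, inner faces at y = -43 and +43 mm, carry the pivot along y at 90 mm height. Two cross bars at x = -12 and +12 mm, top at 87.5 mm, are the flag's rests. Below the flag all else is open.
- pivot (a point): Middle of the flag's pivot axis, 90 mm above the bench, above the stand's origin; axes as the stand's.
- flag (a joint): Flag angle, rad. 0: level towards the stand's -x (right), red face up; 1.57: upright; 3.14: level towards +x (left), green face up; hard stops at 0 and 3.14. Starts at 0 to 0.3. Stiff hinge (0.035 N m, more than the weight): stays at any angle, so push it all the way; 1 to 2 N at the tab moves it.
- tab (a point): Middle of the flag's tab, 78 mm from the pivot; moves with the flag. x points to the pivot, z out of the red face. The flag is a rigid plate 5 mm thick, 50 g, red on one face, green on the other: 76 mm wide (y) from the pivot out to 65 mm, then the tab, 30 mm wide, from 65 to 90 mm. A tilted finger can get under the tab.
- station: Push-button station fixed to the bench, to the left or right of the flag: yellow box 150 (x) x 75 (y) x 47 mm high with a grey top plate; origin at the centre of its underside, z up. Along its x axis it carries the red stop button, 36 mm to +x of its middle, and the green start button, 36 mm to -x.
- stop_top (a point): Centre of the top of the red stop button, a round cap 36 mm across, pressed straight down.
- stop (a joint): Travel of the red stop button, m: 0 up, 0.006 fully down. A spring returns it; fully down takes 5 N. Counts as pressed beyond 0.004 for a tenth of a second.
- start_top (a point): Centre of the top of the green start button, a round cap 28 mm across; leave alone.
- start (a joint): Travel of the green start button, m: 0 up, 0.006 fully down.
- insulator: Loose brown ribbed insulator with a brass stud, 58 mm across, 64 mm high, standing; origin at the centre of its underside.
- tape: Loose yellow roll of tape lying flat, 60 mm across, 19 mm high; origin at the centre of its underside.
- driver: Loose screwdriver lying along its x axis, 170 mm long; origin under its middle.
- plug: Loose red and black socket adapter with a brass end, 26 mm across, 52 mm high, standing; origin at the centre of its underside.
Not all that is in view belongs to the job. Of the things that look like the station, take the one that is farthest from the robot's base at the start.

How it is judged:
On the way, in this order (a step that is already met when the one before it is completed fails the run):
1. the red stop button is pressed down (value of joint stop above 0.004 m), for 0.1 s.
2. then the flag is flipped over to green (value of joint flag above 3 rad), for 0.2 s.
At the end, for the whole second after the job is handed in: The flag lies flat on its other side with green up (within 0.14 rad of its stop), both buttons are up again, and each loose thing is within 20 mm of where it stood (value of joint flag above 3 rad and value of joint each of stop, start below 0.002 m and distance of each of insulator, tape, driver, plug from where it was at the start of the episode below 0.02 m); the robot touches nothing.
It fails at once if the green start button is pressed (value of joint start above 0.003 m).
It fails at once if the flag or its stand is gripped or forced (over 30 N) (contact force between the fingers and stand above 30 N).
It fails at once if a loose thing is lifted, carried or pushed away (distance of any of insulator, tape, driver, plug from where it was at the start of the episode above 0.03 m).
It also fails if it takes over 59 s, if anything falls off the work surface, if the arm or the gripper's body presses on something with over 40 N, if the wrist force passes 120 N, or if a joint passes its speed limit or range.

## Robot

A 6-joint arm with a two-finger parallel gripper is mounted at the origin on the work surface. World frame = base frame: x ahead of the robot, y to its left, z up, the work surface at z = 0. Lengths are in m, angles in rad, forces in N, time in s.
With the tool pointing down it reaches from about 0.375 to 0.975 m from the base axis. Payload 3.8 kg.
Tool frame: the origin (TCP) lies between the finger pads; the fingertips stand 22 mm ahead of it and the grasp point (between the pads) lies 3 mm ahead of it (bot.finger_overhang is the distance from the TCP to the fingertips, in m); x points along the fingers, y is the direction in which the jaws open and shut, and the axes are right-handed (so a half turn about x gives the same grasp; the last joint's range is limited). The gripper opens to 85 mm and grips with 20 to 120 N. Pads are 22 mm wide; open, the fingers measure 114 mm over their backs; the gripper's body (76 mm by 85 mm) begins 54 mm behind the grasp point. The pads swing forward as they close: fully open they stand 13 mm farther back than shut.
Start: joints at [-1.365, 0.264, 1.604, -0, 1.274, -0.037], TCP at [0.162, -0.655, 0.253] pointing down, gripper open.
Joint ranges: [-2.63, 2.63], [-0.94, 2.18], [0.31, 2.57], [-1.31, 4.45], [0, 2.66], [-2.55, 2.55]. Speed limits (rad/s): [2.57, 2.57, 3.14, 3.14, 3.14, 3.14].

## Interface

Orientations are given as a rotation vector (axis times angle).
In Python, from workcell import bot gives the robot as it stands. The module is installed in compiled form; this text tells all that it offers.
- The arm moves only by the tool arm_command, never from a script. Its argument "series" is a list that holds one entry, the list of rows, each a list of 7 numbers: the turn, a rotation vector about the tool's x, y, z in rad, then the shift along the tool's x, y, z in cm, then the opening, from 0 (shut) to 1 (fully open). In form: [[[rx, ry, rz, x, y, z, grip], ...]]. A call has 1 to 10 rows; each row shifts and turns the pose as measured when the row begins, along the tool's axes as they then stand; what a row does not reach is not made up. A row lasts 1/10 s, in which the tool goes at most 50 mm and 8.59 degrees, less where a joint would pass 70% of its speed; a pose out of reach is approached as far as the arm can. A call is refused whole if a number of a shift passes 5 or a number of a turn 0.15, either way. A call with a gripper value outside its range is refused whole. The fingers move at their own pace and stop on an object; "newtons" is the grip in N (left out, the last holds). Time passes only in rows, so rows that do not move let the fingers close. It gives the time, the measured TCP pose, the force and the opening at its end, in the units of the state.
- bot.read_state(): the state, without advancing time (a new reading comes with each control period).
- bot.read_camera(name): name is "scene" or "top" or "wrist"; returns (picture, depth): 480x640x3 uint8, blue, green, red; 480x640 float32, m along the optical axis (not along the pixel's ray), 0 where there is no reading.
- bot.camera_info(name): a dict with "K" (3x3 intrinsics, pixels), "extrinsics" (4x4, takes a point from camera to world coordinates). Camera axes: x right, y down, z forward; pixel columns grow to the right and rows downward; lengths in m; the calibration is good to about 2 mm. A picture is of the moment at which its call begins: read the wrist's pose just before it. camera_info takes no time and is no camera call; for the wrist camera it gives the pose at the moment of the call.
- bot.finish_job(): hands the job in, once; it reports no verdict.
The state is a dict: "time": time; "q": joint angles; "joint_vel": joint speeds; "joint_torque": joint torques, N m; "tool_pos": TCP position; "tcp_rot": TCP orientation; "wrist_force": force on the tool from outside, world axes, zero at the start; "torque": the same for the moment, N m; "width": opening from 0.0 (shut) to 1.0 (fully open).
Only numpy, scipy, OpenCV 4.12 (cv2) and the standard library are available. Lean on these libraries where they do the work, as an engineer would, in place of code of your own. Each camera call takes 0.05 s, during which the arm holds its last target.

## Working session

There is one attempt and no reset: what is moved stays moved. The work goes in short steps, Python scripts to look and compute and a tool call to move; the robot and the scene stay as the last step left them, time stands still between calls to the robot, and variables do not carry over. Pictures are saved under pics/ and viewed, and the job is handed in when it is done.

Besides the shell and the picture viewer there is one more tool, called after "Request:" as a command line: name --argument value ..., lists and objects as JSON in quotes. arm_command: Moves the arm, as the interface text tells. Its arguments: {"type":"object","properties":{"series":{"type":"array"},"newtons":{"type":"number"}},"required":["series"]}

```bash
mkdir -p pics; python3 - <<'E'
from workcell import bot
import cv2,numpy as np
s=bot.read_state(); print({k:np.round(v,3).tolist() for k,v in s.items()}, bot.finger_overhang)
for n in ["scene","top"]:
    p,d=bot.read_camera(n); cv2.imwrite(f"pics/{n}0.png",p); np.savez(f"pics/{n}0.npz",p=p,d=d,**bot.camera_info(n))
    i=bot.camera_info(n); print(n,np.round(i["K"],1).tolist(),np.round(i["extrinsics"],3).tolist())
E
```

```text
{'time': 0.0, 'q': [-1.365, 0.265, 1.605, -0.0, 1.274, -0.037], 'joint_vel': [0.0, 0.0, 0.001, -0.001, 0.001, 0.0], 'joint_torque': [0.0, -51.511, -36.731, 0.0, 0.013, -0.0], 'tool_pos': [0.162, -0.655, 0.252], 'tcp_rot': [2.093, 0.258, -2.094], 'wrist_force': [0.298, -0.227, -0.26], 'torque': [-0.023, 0.016, -0.016], 'width': 0.998} 0.022
scene [[568.0, 0.0, 314.5], [0.0, 568.0, 237.6], [0.0, 0.0, 1.0]] [[-0.889, 0.342, -0.306, 0.926], [0.459, 0.666, -0.588, 0.706], [0.002, -0.663, -0.749, 1.005], [0.0, 0.0, 0.0, 1.0]]
top [[441.3, 0.0, 323.7], [0.0, 441.3, 235.8], [0.0, 0.0, 1.0]] [[0.025, -0.986, 0.164, 0.366], [-1.0, -0.023, 0.01, -0.016], [-0.006, -0.165, -0.986, 1.018], [0.0, 0.0, 0.0, 1.0]]
```

View pics/scene0.png

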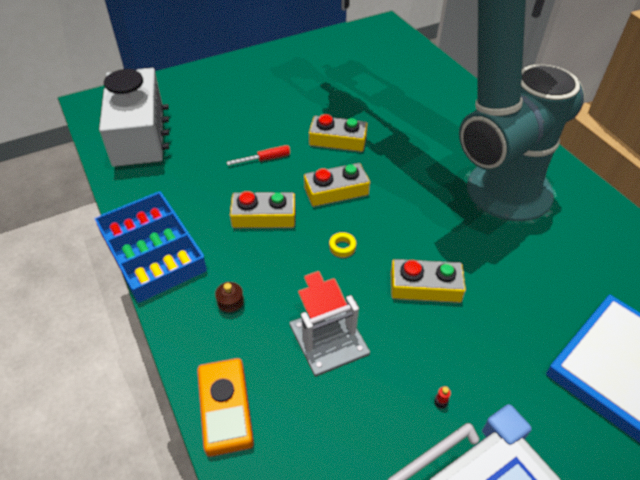

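View pics/top0.png

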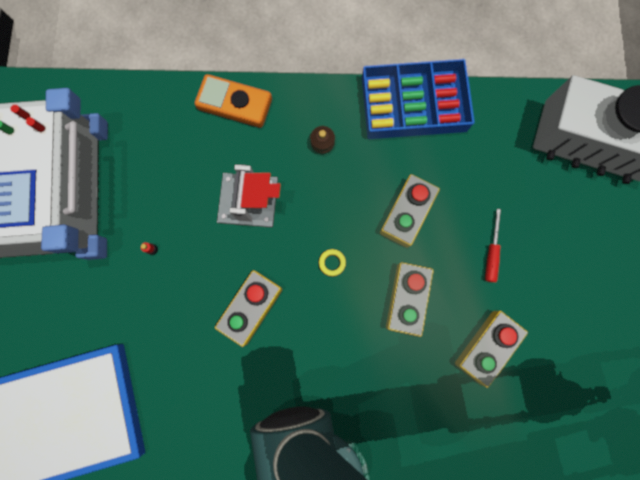

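Candidates for the station (top view, red cap pixel): A (420,194), B (415,282), C (508,336), D (256,293). Next I measure all four, the flag and the loose things.

```bash
cat > h.py <<'E'
import numpy as np,cv2
def cloud(f):
    z=np.load(f); K=z["K"];E=z["extrinsics"];d=z["d"]
    v,u=np.mgrid[:480,:640]
    P=np.stack([(u-K[0,2])*d/K[0,0],(v-K[1,2])*d/K[1,1],d],-1)
    W=P@E[:3,:3].T+E[:3,3]; W[d==0]=np.nan
    return z["p"],W
def blobs(p,W,lo,hi,mn=40):
    h=cv2.cvtColor(p,cv2.COLOR_BGR2HSV)
    m=cv2.inRange(h,np.array(lo),np.array(hi))
    if lo[0]==0 and hi[0]<12: m|=cv2.inRange(h,np.array((172,lo[1],lo[2])),np.array((180,hi[1],hi[2])))
    n,l,s,c=cv2.connectedComponentsWithStats(m)
    for i in range(1,n):
        if s[i,4]<mn: continue
        q=W[l==i]; q=q[~np.isnan(q[:,0])]
        if len(q)==0: continue
        zt=np.percentile(q[:,2],90); t=q[q[:,2]>zt-.006]
        ctr=(t.min(0)+t.max(0))/2
        print(np.round(c[i]).astype(int),s[i,4],"topmid",np.round(ctr,3),"ext",np.round(t.max(0)-t.min(0),3),"r",round(float(np.hypot(*ctr[:2])),3))
E
python3 - <<'E'
from h import *
for n in ["top","scene"]:
    p,W=cloud(f"pics/{n}0.npz")
    print(n,"red");blobs(p,W,(0,150,80),(8,255,255))
    print("green");blobs(p,W,(55,140,110),(75,255,255))
    print("yellow");blobs(p,W,(20,150,100),(34,255,255))
    print("gray hi"); 
E
```

```text
top red
[445  79] 145 topmid [ 0.923 -0.288  0.031] ext [0.016 0.049 0.009] r 0.967
[446  92] 138 topmid [ 0.891 -0.291  0.025] ext [0.016 0.049 0.009] r 0.938
[448 104] 148 topmid [ 0.859 -0.294  0.032] ext [0.018 0.048 0.009] r 0.908
[ 27 118] 229 topmid [0.732 0.595 0.199] ext [0.043 0.05  0.008] r 0.943
[449 118] 138 topmid [ 0.825 -0.298  0.026] ext [0.019 0.047 0.009] r 0.877
[258 190] 1034 topmid [0.614 0.118 0.112] ext [0.075 0.055 0.013] r 0.626
[419 193] 209 topmid [ 0.627 -0.216  0.069] ext [0.034 0.034 0.008] r 0.663
[148 248] 68 topmid [0.494 0.392 0.042] ext [0.018 0.016 0.008] r 0.631
[493 263] 415 topmid [ 0.48  -0.39   0.025] ext [0.084 0.029 0.009] r 0.618
[255 293] 240 topmid [0.397 0.138 0.07 ] ext [0.034 0.034 0.009] r 0.42
[508 336] 250 topmid [ 0.321 -0.398  0.069] ext [0.035 0.036 0.007] r 0.511
green
[412  82] 59 topmid [ 0.912 -0.208  0.029] ext [0.011 0.046 0.008] r 0.936
[413  96] 59 topmid [ 0.879 -0.211  0.023] ext [0.009 0.046 0.007] r 0.904
[415 108] 58 topmid [ 0.846 -0.215  0.029] ext [0.01  0.046 0.008] r 0.872
[416 122] 58 topmid [ 0.814 -0.218  0.
[... 2368 characters left out ...]
14  0.072 0.012] r 0.63
[342 244] 451 topmid [ 0.473 -0.027  0.019] ext [0.061 0.061 0.01 ] r 0.474
[183 256] 84 topmid [ 0.813 -0.148  0.025] ext [0.015 0.037 0.009] r 0.827
[169 262] 102 topmid [ 0.846 -0.143  0.032] ext [0.016 0.043 0.008] r 0.858
[425 292] 945 topmid [0.385 0.158 0.042] ext [0.128 0.136 0.011] r 0.416
[155 269] 88 topmid [ 0.878 -0.142  0.025] ext [0.016 0.035 0.007] r 0.89
[141 274] 110 topmid [ 0.911 -0.136  0.031] ext [0.018 0.039 0.008] r 0.921
[227 287] 55 topmid [0.762 0.002 0.063] ext [0.014 0.014 0.006] r 0.762
[221 384] 1292 topmid [0.851 0.191 0.036] ext [0.093 0.11  0.011] r 0.873
[228 441] 160 topmid [0.878 0.292 0.035] ext [0.076 0.027 0.009] r 0.925
gray hi
```

```bash
python3 - <<'E'
import cv2
p=cv2.imread("pics/top0.png"); a=cv2.resize(p[120:260,190:470],None,fx=2.8,fy=2.8,interpolation=cv2.INTER_CUBIC); cv2.imwrite("pics/crop1.png",a)
E
```

```text
(no output)
```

View pics/crop1.png

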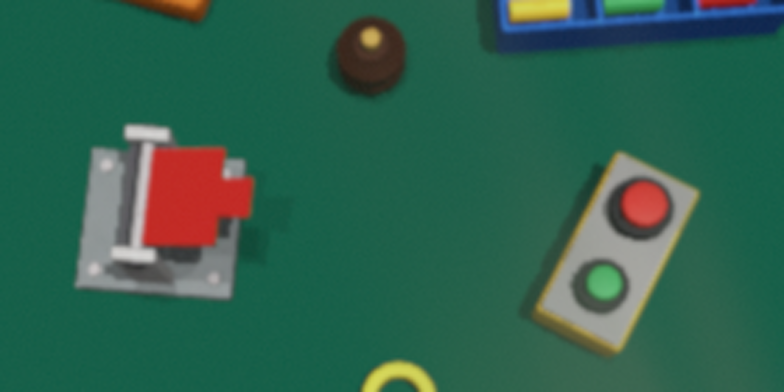

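The top crop shows station A with its red cap at about (642,205) and green cap at about (604,283). The flag lies to the right with its red face up. A is at r≈0.63 m, against 0.48, 0.44 and 0.41 for C, B and D, so A is the one. Next: precise flag geometry.

```bash
python3 - <<'E'
from h import *
from workcell import bot
from scipy.spatial.transform import Rotation as Ro
print(np.round(Ro.from_rotvec(bot.read_state()["tcp_rot"]).as_matrix(),3).tolist())
for n in ["top","scene"]:
    p,W=cloud(f"pics/{n}0.npz")
    near=(abs(W[...,0]-.61)<.12)&(abs(W[...,1]-.16)<.13)
    h=cv2.cvtColor(p,cv2.COLOR_BGR2HSV)
    red=near&(((h[...,0]<8)|(h[...,0]>172))&(h[...,1]>150)&(h[...,2]>80))
    red=cv2.erode(red.astype(np.uint8),np.ones((3,3)))>0
    q=W[red]; q=q[q[:,2]>.07]; c=q.mean(0); u,s,v=np.linalg.svd(q-c); print(n,"red normal",v[2],"c",c,"resid",s[2]/len(q)**.5)
    print(" ymin pts",np.round(q[np.argsort(q[:,1])[:5]],3).tolist()," ymax",np.round(q[np.argsort(-q[:,1])[:3]],3).tolist())
    t=q[q[:,1]<q[:,1].min()+.015]; print(" tab x range",t[:,0].min(),t[:,0].max(),"plate x",q[:,0].min(),q[:,0].max())
    ch=near&(W[...,2]>.092)&~(cv2.dilate(red.astype(np.uint8),np.ones((5,5)))>0)
    q=W[ch]; print(" cheeks n",len(q))
    for sgn in (0,1):
        m=np.nanmedian(W[red][:,0]); g=q[(q[:,0]>m+.02) if sgn else (q[:,0]<m-.02)]
        if len(g): print("  ",np.round(g.min(0),3),np.round(g.max(0),3),np.round(g.mean(0),3))
    b=near&(abs(W[...,2]-.010)<.004)&(h[...,1]<80); q=W[b][:,:2].astype(np.float32); print(" base",cv2.minAreaRect(q))
    # stop
    nr=(np.hypot(W[...,0]-.627,W[...,1]+.217)<.03); print(" stop z pct",np.nanpercentile(W[nr][:,2],[50,90,97,100]))
E
```

```text
[[-0.0, 0.24, -0.971], [0.002, -0.971, -0.24], [-1.0, -0.002, -0.0]]
top red normal [0.01553631 0.25659539 0.96639403] c [0.61447225 0.13756188 0.10332353] resid 0.0014972365273834911
 ymin pts [[0.612, 0.092, 0.116], [0.616, 0.092, 0.118], [0.615, 0.093, 0.113], [0.603, 0.094, 0.117], [0.601, 0.094, 0.116]]  ymax [[0.601, 0.17, 0.092], [0.594, 0.17, 0.093], [0.592, 0.17, 0.092]]
 tab x range 0.5995442216134141 0.6242968319629413 plate x 0.5786311456061444 0.6526115968110404
 cheeks n 320
   [0.563 0.163 0.092] [0.594 0.197 0.106] [0.573 0.179 0.099]
   [0.634 0.157 0.092] [0.672 0.19  0.106] [0.659 0.174 0.099]
 base ((0.6168196201324463, 0.17269490659236908), (0.14003486931324005, 0.12001906335353851), 86.19290924072266)
 stop z pct [0.05948305 0.06948618 0.07131929 0.07318995]
scene red normal [0.01476503 0.25530994 0.96674652] c [0.61590361 0.13616301 0.10226784] resid 0.0019279680514219372
 ymin pts [[0.613, 0.09, 0.112], [0.623, 0.092, 0.113], [0.621, 0.092, 0.115], [0.612, 0.092, 0.113], [0.625, 0.092, 0.115]]  ymax [[0.593, 0.169, 0.096], [0.595, 0.168, 0.096], [0.581, 0.168, 0.094]]
 tab x range 0.6002744341062307 0.6259131499825943 plate x 0.5777522052104591 0.6527225205944707
 cheeks n 350
   [0.563 0.163 0.092] [0.596 0.196 0.106] [0.574 0.18  0.098]
   [0.636 0.155 0.092] [0.673 0.191 0.104] [0.661 0.175 0.098]
 base ((0.6173691749572754, 0.17618528008460999), (0.1331324428319931, 0.1205013245344162), 86.93195343017578)
 stop z pct [0.05862224 0.06884777 0.07031664 0.07420589]
```

Request:
arm_command --series '[[[0,0,0,0,-2.4,-4.3,0],[0,0,0,0,-2.4,-4.3,0],[0,0,0,0,-2.4,-4.3,0],[0,0,0,0,-2.4,-4.3,0],[0,0,0,0,-2.4,-4.3,0],[0,0,0,0,-2.4,-4.3,0],[0,0,0,0,-2.4,-4.3,0],[0,0,0,0,-2.4,-4.3,0],[0,0,0,0,-2.4,-4.3,0],[0,0,0,0,-2.4,-4.3,0]]]' --newtons 20

```text
time: 1.1
tool_pos: [0.5233, -0.3147, 0.2459]
tcp_rot: [2.097, 0.251, -2.108]
wrist_force: [0.8, -1.0, 0.3]
width: 0.002
```

Request:
arm_command --series '[[[-0.14,0,0,0,0,0,0],[-0.14,0,0,0,0,0,0],[-0.14,0,0,0,0,0,0],[-0.14,0,0,0,0,0,0],[-0.14,0,0,0,0,0,0],[-0.14,0,0,0,0,0,0],[-0.14,0,0,0,0,0,0],[-0.14,0,0,0,0,0,0],[-0.14,0,0,0,0,0,0]]]'

```text
time: 2.0
tool_pos: [0.5268, -0.3045, 0.2394]
tcp_rot: [1.227, 1.221, -1.226]
wrist_force: [-0.6, 0.9, 0.3]
width: 0.002
```

```bash
cat > st.py <<'E'
from workcell import bot
import numpy as np,sys
from scipy.spatial.transform import Rotation as Ro
s=bot.read_state(); R=Ro.from_rotvec(s["tcp_rot"]).as_matrix(); t=s["tool_pos"]
print("t",round(s["time"],2),"pos",np.round(t,4),"q",np.round(s["q"],2),"F",np.round(s["wrist_force"],2),"w",s["width"])
print("R",np.round(R,3).tolist(),"tip",np.round(t+R[:,0]*bot.finger_overhang,4))
if len(sys.argv)>3:
    g=np.array([float(a) for a in sys.argv[1:4]]); print("tool shift cm for TCP to goal",np.round(R.T@(g-t)*100,2))
E
python3 st.py .627 -.217 .13
```

```text
t 2.0 pos [ 0.5268 -0.3045  0.2394] q [-0.57  0.16  1.75  0.01  1.25 -0.55] F [-0.64  0.86  0.31] w 0.0017411208844555063
R [[-0.014, 1.0, -0.018], [0.014, -0.018, -1.0], [-1.0, -0.014, -0.014]] tip [ 0.5265 -0.3042  0.2174]
tool shift cm for TCP to goal [10.93 10.01 -8.77]
```

Request:
arm_command --series '[[[0,0,0,0,2.5,-2.2,0],[0,0,0,0,2.5,-2.2,0],[0,0,0,0,2.5,-2.2,0],[0,0,0,0,2.5,-2.2,0],[0,0.014,-0.014,3,0,0,0],[0,0,0,3,0,0,0],[0,0,0,3,0,0,0],[0,0,0,0,0,0,0]]]'

```text
time: 2.8
tool_pos: [0.6284, -0.2116, 0.1434]
tcp_rot: [1.227, 1.248, -1.229]
wrist_force: [-1.6, 0.0, -0.9]
width: 0.006
```

```bash
python3 st.py .627 -.217 .10; python3 - <<'E'
from workcell import bot
import cv2
p,d=bot.read_camera("wrist"); cv2.imwrite("pics/w1.png",p)
E
```

```text
t 2.8 pos [ 0.6284 -0.2116  0.1434] q [-0.37  0.35  1.71  0.02  1.13 -0.36] F [-1.58  0.05 -0.91] w 0.005610608431537544
R [[-0.031, 0.999, -0.015], [0.03, -0.014, -0.999], [-0.999, -0.032, -0.03]] tip [ 0.6277 -0.2109  0.1215]
tool shift cm for TCP to goal [4.33 0.   0.67]
```

View pics/w1.png

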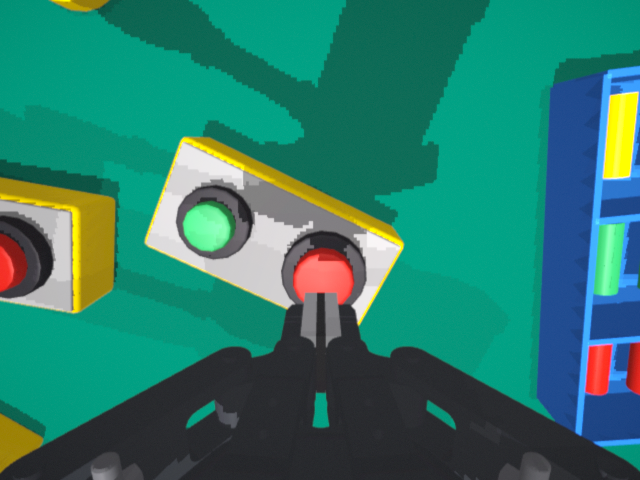

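The wrist picture shows the shut fingertips over the red cap at (322,275), with the green cap well clear at (208,228). I'll correct the small tilt and offset, then press.

Request:
arm_command --series '[[[0,-0.03,0.03,0,0,0.6,0],[0,0,0,1.5,0,0,0],[0,0,0,1.5,0,0,0],[0,0,0,1.0,0,0,0],[0,0,0,0,0,0,0]]]'

```text
time: 3.35
tool_pos: [0.6332, -0.2201, 0.1088]
tcp_rot: [1.223, 1.192, -1.216]
wrist_force: [-0.2, 0.4, 0.2]
width: -0.0
```

```bash
python3 st.py .627 -.217 .085
```

```text
t 3.35 pos [ 0.6332 -0.2201  0.1088] q [-0.37  0.37  1.75 -0.    1.01 -0.36] F [-0.25  0.4   0.16] w -0.0004313673294141749
R [[0.009, 1.0, -0.016], [-0.004, -0.016, -1.0], [-1.0, 0.009, 0.003]] tip [ 0.6334 -0.2202  0.0869]
tool shift cm for TCP to goal [ 2.38 -0.65 -0.31]
```

Request:
arm_command --series '[[[0,0,0,0,-0.6,-0.3,0],[0,0,0,0.5,0,0,0],[0,0,0,0.5,0,0,0],[0,0,0,0.5,0,0,0],[0,0,0,0.3,0,0,0]]]'

```text
time: 3.85
tool_pos: [0.6279, -0.2172, 0.0906]
tcp_rot: [1.223, 1.191, -1.215]
wrist_force: [-1.0, -0.1, 0.7]
width: 0.002
```

```bash
python3 st.py .627 -.217 .085
```

```text
t 3.85 pos [ 0.6279 -0.2172  0.0906] q [-0.37  0.38  1.78  0.    0.98 -0.35] F [-0.97 -0.09  0.72] w 0.002095166110507368
R [[0.011, 1.0, -0.016], [-0.004, -0.016, -1.0], [-1.0, 0.011, 0.004]] tip [ 0.6281 -0.2173  0.0686]
tool shift cm for TCP to goal [ 0.56 -0.09 -0.02]
```

Request:
arm_command --series '[[[0,0,0,0.3,0,0,0],[0,0,0,0.3,0,0,0]]]'

```text
time: 4.05
tool_pos: [0.6279, -0.2172, 0.0849]
tcp_rot: [1.223, 1.191, -1.215]
wrist_force: [-4.4, 1.8, 13.8]
width: 0.001
```

Request:
arm_command --series '[[[0,0,0,0.3,0,0,0],[0,0,0,0.3,0,0,0]]]'

```text
time: 4.25
tool_pos: [0.6281, -0.2172, 0.0848]
tcp_rot: [1.223, 1.192, -1.216]
wrist_force: [-8.9, 3.9, 18.0]
width: -0.0
```

The force is well past the 5 N needed and the travel stops at TCP z=0.085, so the button is bottomed. I'll hold briefly and retract.

Request:
arm_command --series '[[[0,0,0,0,0,0,0],[0,0,0,0,0,0,0],[0,0,0,-2,0,0,0],[0,0,0,-4,0,0,0],[0,0,0,-4,0,0,0],[0,0,0,-4,0,0,0],[0,0,0,-4,0,0,0],[0,0,0,0,0,0,0]]]'

```text
time: 5.05
tool_pos: [0.6264, -0.2166, 0.2692]
tcp_rot: [1.223, 1.194, -1.217]
wrist_force: [0.0, -0.2, -0.5]
width: -0.004
```

```bash
python3 st.py .612 -.03 .25
```

```text
t 5.05 pos [ 0.6264 -0.2166  0.2692] q [-0.37  0.23  1.62  0.    1.29 -0.35] F [ 0.01 -0.16 -0.48] w -0.004016379220081861
R [[0.007, 1.0, -0.016], [-0.003, -0.016, -1.0], [-1.0, 0.007, 0.002]] tip [ 0.6266 -0.2166  0.2472]
tool shift cm for TCP to goal [  1.86  -1.76 -18.64]
```

Request:
arm_command --series '[[[0,0,0,0,-0.4,-4.2,0],[0,0,0,0,-0.4,-4.2,0],[0,0,0,0,-0.4,-4.2,0],[0,0,0,0,-0.4,-4.2,0],[0,0.14,0,0,0,0,0],[0,0.14,0,0,0,0,0],[0,0.14,0,0,0,0,0],[0,0.14,0,0,0,0,0],[0,0.14,0,0,0,0,0],[0,0.14,0,0,0,0,0]]]'

```text
time: 6.05
tool_pos: [0.6185, -0.0304, 0.2688]
tcp_rot: [1.812, 1.794, -0.641]
wrist_force: [-0.4, 0.4, -0.5]
width: 0.001
```

```bash
python3 st.py .613 .02 .15
```

```text
t 6.05 pos [ 0.6185 -0.0304  0.2688] q [-0.46  0.33  1.7   0.76  1.57 -0.66] F [-0.41  0.41 -0.49] w 0.0009107630341526691
R [[0.018, 1.0, 0.02], [0.761, -0.001, -0.649], [-0.649, 0.027, -0.76]] tip [ 0.6189 -0.0137  0.2545]
tool shift cm for TCP to goal [11.54 -0.87  5.75]
```

Request:
arm_command --series '[[[0,0,0,3.6,-0.2,2.1,0],[0,0,0,3.6,-0.2,2.1,0],[0,0,0,3.6,-0.2,2.1,0],[0,0,0,1.3,-0.2,1.5,0],[0,0,0,1.3,0,1.5,0],[0,0,0,1.3,0,1.5,0],[0,0,0,0,0,0,0]]]'

```text
time: 6.75
tool_pos: [0.6141, 0.0067, 0.0753]
tcp_rot: [1.825, 1.79, -0.654]
wrist_force: [-0.1, 0.1, -0.3]
width: -0.001
```

```bash
python3 st.py .613 .04 .089; python3 - <<'E'
from workcell import bot
import cv2
p,d=bot.read_camera("scene"); cv2.imwrite("pics/s2.png",cv2.resize(p[180:420,200:520],None,fx=2.4,fy=2.4))
E
```

```text
t 6.75 pos [0.6141 0.0067 0.0753] q [-0.42  0.53  1.84  0.82  1.3  -0.86] F [-0.1   0.13 -0.35] w -0.0009141425826356217
R [[0.021, 1.0, 0.005], [0.761, -0.013, -0.649], [-0.649, 0.018, -0.761]] tip [0.6145 0.0234 0.061 ]
tool shift cm for TCP to goal [ 1.64 -0.13 -3.2 ]
```

View pics/s2.png

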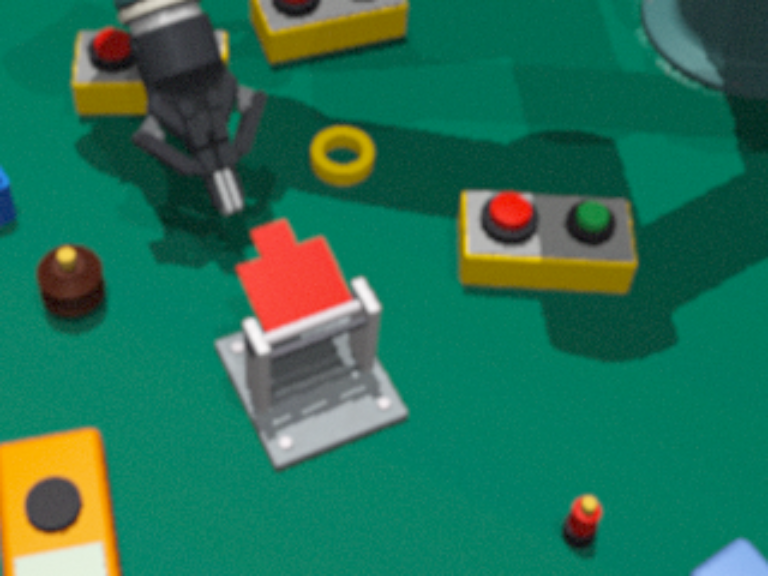

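The scene picture shows the fingertip at (230,210), right in line with the tab at (272,235), and clear of the insulator and the tape. Moving in under the tab.

Request:
arm_command --series '[[[0,0,0,1.0,-0.03,-1.1,0],[0,0,0,1.0,-0.03,-1.1,0],[0,0,0,1.0,-0.03,-1.1,0],[0,0,0,1.0,0,-1.1,0],[0,0,0,0.8,0,-0.9,0]]]'

```text
time: 7.3
tool_pos: [0.6187, 0.0811, 0.0927]
tcp_rot: [1.827, 1.78, -0.645]
wrist_force: [0.3, 0.6, 0.6]
width: 0.001
```

```bash
python3 st.py .613 .081 .104
```

```text
t 7.3 pos [0.6187 0.0811 0.0927] q [-0.31  0.47  1.89  0.89  1.24 -0.81] F [0.32 0.62 0.59] w 0.0012284724114244492
R [[0.031, 0.999, 0.012], [0.76, -0.015, -0.65], [-0.649, 0.029, -0.76]] tip [0.6194 0.0978 0.0784]
tool shift cm for TCP to goal [-0.76 -0.53 -0.86]
```

```bash
cat > plan.py <<'E'
import sys,numpy as np
from workcell import bot
from scipy.spatial.transform import Rotation as Ro
s=bot.read_state(); R=Ro.from_rotvec(s["tcp_rot"]).as_matrix(); t=np.array(s["tool_pos"])
print("t",round(s["time"],2),"pos",np.round(t,4),"F",np.round(s["wrist_force"],1),"q",np.round(s["q"],2))
P=np.array([.617,.176,.09]); rho=.078
def pose(phi,extra=0):
    th=np.interp(phi,[.7,1.57,3.14],[.86,0.1,0.0])
    n=-np.array([np.sin(phi),np.cos(phi)])
    c=rho*np.array([-np.cos(phi),np.sin(phi)])+(.0025-extra)*n
    d=np.array([np.sin(th),-np.cos(th)]); nl=np.array([np.cos(th),np.sin(th)])
    T=c-.011*nl-.022*d
    if phi<.7: # contact of tab end on the finger's upper side, 14 mm from tip
        e=.09*np.array([-np.cos(phi),np.sin(phi)])+.0025*n
        T=e-.011*nl+.016*d-.022*d
    x=P[0]-.06*rho*np.cos(phi)
    X=np.array([0,*d]); Y=np.array([1,0,0.]); return np.array([x,P[1]+T[0],P[2]+T[1]]),np.stack([X,Y,np.cross(X,Y)],1)
for a in sys.argv[1:]:
    g,G=pose(float(a)); rv=Ro.from_matrix(R.T@G).as_rotvec()
    print(a,"goal",np.round(g,3),"turn",np.round(rv,3),"shift",np.round(R.T@(g-t)*100,2)); R,t=G,g
E
python3 plan.py .3 .45 .6 .75 .9 1.05 1.2
```

```text
t 7.3 pos [0.6187 0.0811 0.0927] F [0.3 0.6 0.6] q [-0.31  0.47  1.89  0.89  1.24 -0.81]
.3 goal [0.613 0.078 0.11 ] turn [ 0.012 -0.003 -0.031] shift [-1.4  -0.56 -1.08]
.45 goal [0.613 0.082 0.122] turn [0. 0. 0.] shift [-0.48  0.03 -1.26]
.6 goal [0.613 0.089 0.134] turn [0. 0. 0.] shift [-0.29  0.04 -1.32]
.75 goal [0.614 0.094 0.148] turn [ 0.    -0.044  0.   ] shift [-0.53  0.04 -1.4 ]
.9 goal [0.614 0.103 0.16 ] turn [ 0.    -0.131  0.   ] shift [-0.08  0.05 -1.47]
1.05 goal [0.615 0.114 0.169] turn [ 0.    -0.131  0.   ] shift [-0.06  0.06 -1.46]
1.2 goal [0.615 0.126 0.177] turn [ 0.    -0.131  0.   ] shift [-0.04  0.06 -1.46]
```

Request:
arm_command --series '[[[0.01,0,-0.03,-0.8,-0.5,-0.5,0],[0,0,0,-0.6,0,-0.6,0],[0,0,0,-0.25,0,-0.6,0],[0,0,0,-0.25,0,-0.6,0],[0,0,0,-0.3,0,-0.7,0]]]'

```text
time: 7.8
tool_pos: [0.6119, 0.0895, 0.1324]
tcp_rot: [1.805, 1.813, -0.664]
wrist_force: [0.4, 0.0, -1.7]
width: 0.0
```

```bash
python3 plan.py .6 .75 .9 1.05 1.2; python3 - <<'E'
from workcell import bot
import cv2
p,d=bot.read_camera("scene"); cv2.imwrite("pics/s3.png",cv2.resize(p[180:420,200:520],None,fx=2.4,fy=2.4))
E
```

```text
t 7.8 pos [0.6119 0.0895 0.1324] F [ 0.4  0.  -1.7] q [-0.29  0.42  1.87  0.85  1.3  -0.73]
.6 goal [0.613 0.089 0.134] turn [ 0.005 -0.003  0.003] shift [-0.2   0.12 -0.08]
.75 goal [0.614 0.094 0.148] turn [ 0.    -0.044  0.   ] shift [-0.53  0.04 -1.4 ]
.9 goal [0.614 0.103 0.16 ] turn [ 0.    -0.131  0.   ] shift [-0.08  0.05 -1.47]
1.05 goal [0.615 0.114 0.169] turn [ 0.    -0.131  0.   ] shift [-0.06  0.06 -1.46]
1.2 goal [0.615 0.126 0.177] turn [ 0.    -0.131  0.   ] shift [-0.04  0.06 -1.46]
```

View pics/s3.png

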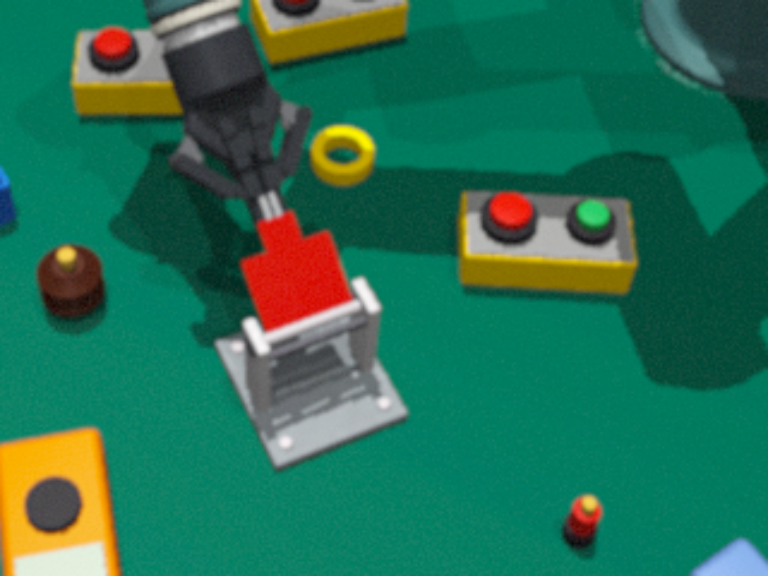

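The fingertip at (270,205) is behind the tab at (278,225), and the flag is rising. I'll continue along the arc.

Request:
arm_command --series '[[[0,-0.02,0,-0.3,0,-0.7,0],[0,-0.03,0,-0.3,0,-0.8,0],[0,-0.07,0,-0.1,0,-0.7,0],[0,-0.07,0,0,0,-0.7,0],[0,-0.07,0,0,0,-0.7,0],[0,-0.07,0,0,0,-0.7,0]]]'

```text
time: 8.45
tool_pos: [0.6125, 0.1134, 0.1692]
tcp_rot: [1.583, 1.577, -0.917]
wrist_force: [0.4, 0.6, 0.1]
width: 0.0
```

```bash
python3 plan.py 1.05 1.2 1.35 1.5 1.65 1.8; python3 - <<'E'
from workcell import bot
import cv2
p,d=bot.read_camera("scene"); cv2.imwrite("pics/s4.png",cv2.resize(p[180:420,200:520],None,fx=2.4,fy=2.4))
E
```

```text
t 8.45 pos [0.6125 0.1134 0.1692] F [0.4 0.6 0.1] q [-0.12  0.26  1.86  0.57  1.16 -0.39]
1.05 goal [0.615 0.114 0.169] turn [-0.001  0.036 -0.004] shift [ 0.03  0.21 -0.07]
1.2 goal [0.615 0.126 0.177] turn [ 0.    -0.131  0.   ] shift [-0.04  0.06 -1.46]
1.35 goal [0.616 0.14  0.183] turn [ 0.    -0.131  0.   ] shift [-0.01  0.07 -1.46]
1.5 goal [0.617 0.154 0.188] turn [ 0.    -0.131  0.   ] shift [ 0.01  0.07 -1.46]
1.65 goal [0.617 0.167 0.189] turn [ 0.    -0.066  0.   ] shift [ 0.09  0.07 -1.31]
1.8 goal [0.618 0.178 0.188] turn [ 0.   -0.01  0.  ] shift [ 0.24  0.07 -1.16]
```

View pics/s4.png

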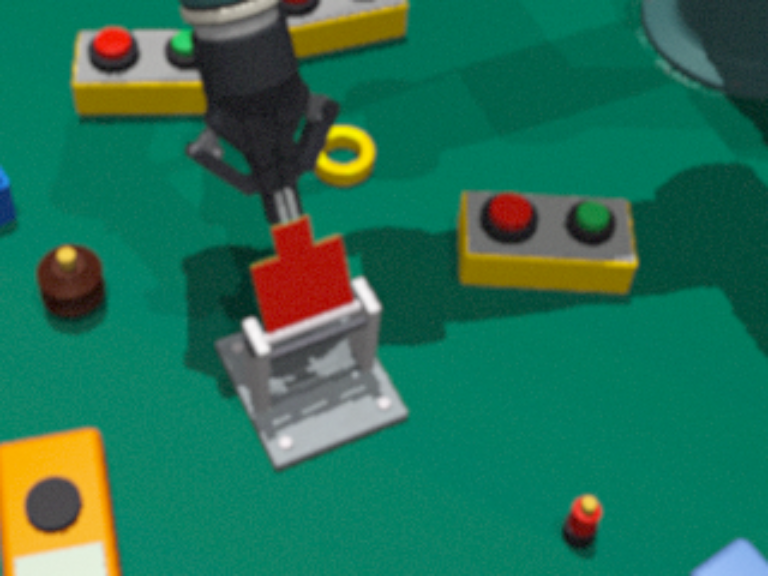

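The finger at (287,205) is still behind the tab, and the flag is steeper than before. Continuing.

Request:
arm_command --series '[[[0,-0.05,0,0,0.2,-0.7,0],[0,-0.06,0,0,0.05,-0.7,0],[0,-0.06,0,0,0,-0.7,0],[0,-0.06,0,0,0,-0.7,0],[0,-0.06,0,0,0,-0.7,0],[0,-0.06,0,0,0,-0.7,0]]]'

```text
time: 9.1
tool_pos: [0.6156, 0.1537, 0.1898]
tcp_rot: [1.332, 1.317, -1.127]
wrist_force: [-0.4, -1.1, -1.4]
width: 0.002
```

```bash
python3 plan.py 1.5 1.65 1.8 1.95 2.1 2.25; python3 - <<'E'
from workcell import bot
import cv2
p,d=bot.read_camera("scene"); cv2.imwrite("pics/s5.png",cv2.resize(p[180:420,200:520],None,fx=2.4,fy=2.4))
E
```

```text
t 9.1 pos [0.6156 0.1537 0.1898] F [-0.4 -1.1 -1.4] q [0.13 0.21 1.79 0.17 1.11 0.05]
1.5 goal [0.617 0.154 0.188] turn [-0.004  0.003 -0.009] shift [0.22 0.1  0.04]
1.65 goal [0.617 0.167 0.189] turn [ 0.    -0.066  0.   ] shift [ 0.09  0.07 -1.31]
1.8 goal [0.618 0.178 0.188] turn [ 0.   -0.01  0.  ] shift [ 0.24  0.07 -1.16]
1.95 goal [0.619 0.19  0.184] turn [ 0.   -0.01  0.  ] shift [ 0.4   0.07 -1.12]
2.1 goal [0.619 0.201 0.18 ] turn [ 0.   -0.01  0.  ] shift [ 0.55  0.06 -1.05]
2.25 goal [0.62  0.211 0.174] turn [ 0.   -0.01  0.  ] shift [ 0.69  0.06 -0.96]
```

View pics/s5.png

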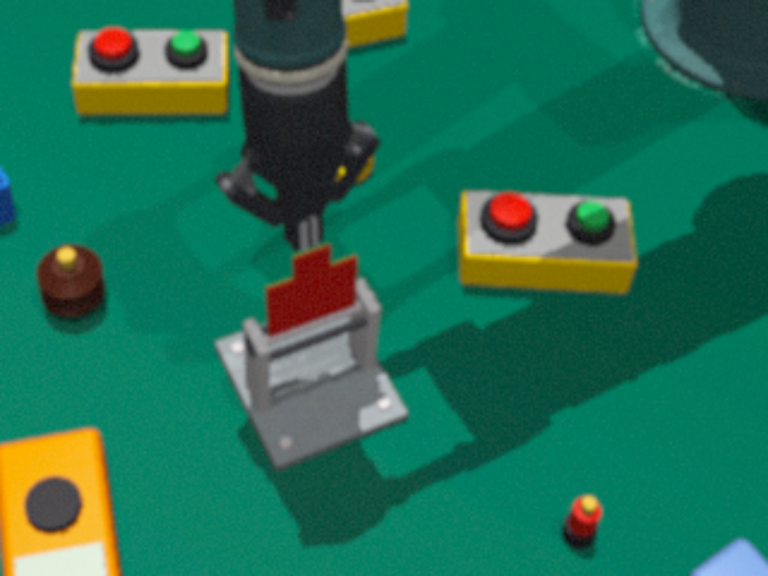

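Finger at (310,235) behind the tab at (312,265), with the flag nearly upright. Pushing on leftwards and over.

Request:
arm_command --series '[[[0,-0.03,-0.01,0.3,0.1,-0.7,0],[0,-0.03,0,0.2,0.05,-0.7,0],[0,0,0,0.2,0,-0.6,0],[0,0,0,0.2,0,-0.6,0],[0,0,0,0.2,0,-0.6,0],[0,0,0,0.2,0,-0.6,0],[0,0,0,0.3,0,-0.5,0],[0,0,0,0.3,0,-0.5,0]]]'

```text
time: 9.95
tool_pos: [0.6166, 0.2069, 0.1765]
tcp_rot: [1.285, 1.287, -1.163]
wrist_force: [-0.3, 0.1, 0.5]
width: 0.002
```

```bash
python3 plan.py 2.1 2.25 2.4 2.55 2.7 2.85 3.0 3.14; python3 - <<'E'
from workcell import bot
import cv2
p,d=bot.read_camera("scene"); cv2.imwrite("pics/s6.png",cv2.resize(p[180:420,200:520],None,fx=2.4,fy=2.4))
E
```

```text
t 9.95 pos [0.6166 0.2069 0.1765] F [-0.3  0.1  0.5] q [0.23 0.26 1.76 0.11 1.11 0.19]
2.1 goal [0.619 0.201 0.18 ] turn [-0.003 -0.038  0.004] shift [-0.39  0.27  0.57]
2.25 goal [0.62  0.211 0.174] turn [ 0.   -0.01  0.  ] shift [ 0.69  0.06 -0.96]
2.4 goal [0.62  0.22  0.166] turn [ 0.   -0.01  0.  ] shift [ 0.81  0.05 -0.85]
2.55 goal [0.621 0.228 0.157] turn [ 0.   -0.01  0.  ] shift [ 0.92  0.04 -0.73]
2.7 goal [0.621 0.234 0.147] turn [ 0.   -0.01  0.  ] shift [ 1.01  0.03 -0.59]
2.85 goal [0.621 0.239 0.137] turn [ 0.   -0.01  0.  ] shift [ 1.08  0.03 -0.44]
3.0 goal [0.622 0.242 0.125] turn [ 0.   -0.01  0.  ] shift [ 1.13  0.02 -0.29]
3.14 goal [0.622 0.243 0.115] turn [ 0.    -0.009  0.   ] shift [ 1.08  0.   -0.12]
```

View pics/s6.png

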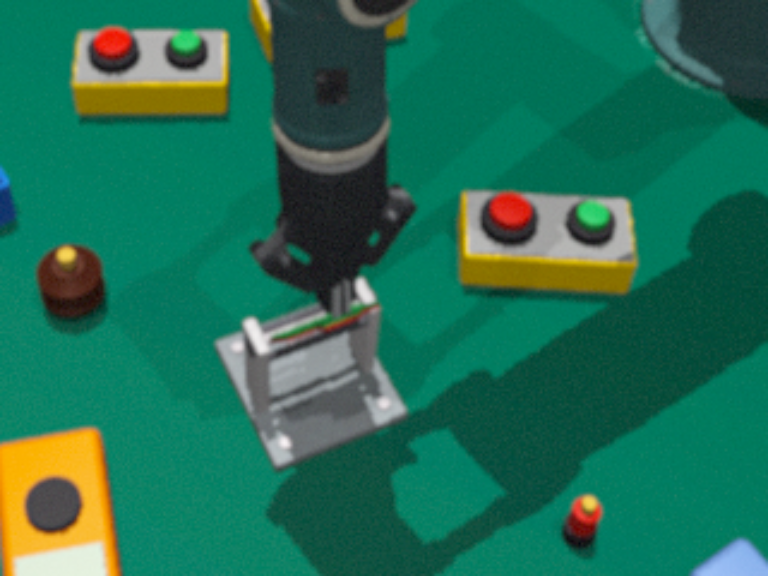

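The flag is past upright: a green sliver shows at (320,325) with the finger at (342,298) on the green side. Pushing over and down.

Request:
arm_command --series '[[[0,-0.04,0,0.5,0.3,-0.5,0],[0,-0.01,0,0.5,0.1,-0.5,0],[0,-0.01,0,0.5,0,-0.5,0],[0,0,0,0.5,0,-0.4,0],[0,0,0,0.5,0,-0.4,0],[0,0,0,0.5,0,-0.4,0],[0,0,0,0.5,0,-0.3,0],[0,0,0,0.5,0,-0.3,0]]]'

```text
time: 10.8
tool_pos: [0.6198, 0.2447, 0.135]
tcp_rot: [1.24, 1.244, -1.195]
wrist_force: [0.8, -0.8, -0.0]
width: 0.001
```

```bash
python3 plan.py 2.85 3.0 3.14; python3 - <<'E'
from workcell import bot
import cv2
p,d=bot.read_camera("scene"); cv2.imwrite("pics/s7.png",cv2.resize(p[180:420,200:520],None,fx=2.4,fy=2.4))
E
```

```text
t 10.8 pos [0.6198 0.2447 0.135 ] F [ 0.8 -0.8 -0. ] q [0.32 0.33 1.74 0.05 1.06 0.3 ]
2.85 goal [0.621 0.239 0.137] turn [-0.003 -0.025  0.006] shift [-0.19  0.17  0.6 ]
3.0 goal [0.622 0.242 0.125] turn [ 0.   -0.01  0.  ] shift [ 1.13  0.02 -0.29]
3.14 goal [0.622 0.243 0.115] turn [ 0.    -0.009  0.   ] shift [ 1.08  0.   -0.12]
```

View pics/s7.png

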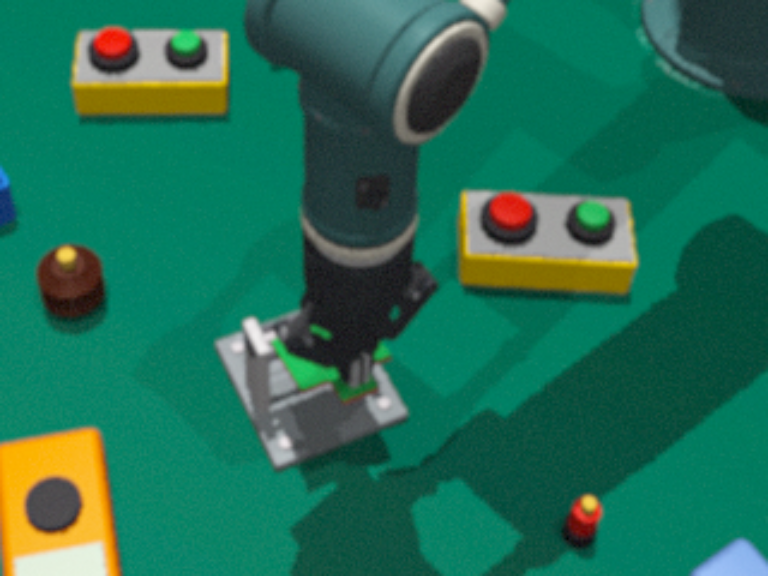

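Green face is now up and close to level, with the finger on the tab at (358,370). Pressing the last bit down gently.

Request:
arm_command --series '[[[0,-0.02,0,0.5,0.1,0,0],[0,0,0,0.5,0,0,0],[0,0,0,0.4,0,0,0]]]'

```text
time: 11.15
tool_pos: [0.6206, 0.2457, 0.1194]
tcp_rot: [1.224, 1.229, -1.205]
wrist_force: [-0.1, -0.1, 0.5]
width: 0.001
```

Request:
arm_command --series '[[[0,0,0,0.3,0,0,0],[0,0,0,0.2,0,0,0]]]'

```text
time: 11.35
tool_pos: [0.6207, 0.2459, 0.1142]
tcp_rot: [1.224, 1.229, -1.205]
wrist_force: [-3.9, -2.2, 12.2]
width: -0.002
```

Request:
arm_command --series '[[[0,0,0,0,0,0,0],[0,0,0,0,0,0,0],[0,0,0,-2,0,0,0],[0,0,0,-4,0,0,0],[0,0,0,-4,0,0,0],[0,0,0,-4,0,0,0],[0,0,0,0,0,-4,0],[0,0,0,0,0,-4,0],[0,0,0,0,0,-4,0],[0,0,0,0,0,0,0]]]'

```text
time: 12.35
tool_pos: [0.6226, 0.3632, 0.2614]
tcp_rot: [1.229, 1.227, -1.21]
wrist_force: [0.0, -0.5, 0.0]
width: -0.0
```

```bash
python3 st.py; python3 - <<'E'
from workcell import bot
from h import *
for n in ["scene","top"]:
    p,d=bot.read_camera(n); cv2.imwrite(f"pics/{n}8.png",p); np.savez(f"pics/{n}8.npz",p=p,d=d,**bot.camera_info(n))
    p,W=cloud(f"pics/{n}8.npz"); h=cv2.cvtColor(p,cv2.COLOR_BGR2HSV)
    m=(abs(W[...,0]-.62)<.06)&(abs(W[...,1]-.22)<.06)&(W[...,2]>.07)&(W[...,2]<.13)&(abs(h[...,0].astype(int)-60)<15)&(h[...,1]>120)
    m=cv2.erode(m.astype(np.uint8),np.ones((3,3)))>0
    q=W[m]
    if len(q)>30:
        c=q.mean(0);v=np.linalg.svd(q-c)[2][2]; print(n,len(q),"normal",v,"tilt",np.arccos(abs(v[2])),"c",c)
    for a,z in (((0,150,80),(8,255,255)),((20,150,100),(34,255,255)),): blobs(p,W,a,z)
E
```

```text
t 12.35 pos [0.6226 0.3632 0.2614] q [0.48 0.34 1.49 0.02 1.31 0.49] F [ 0.03 -0.53  0.01] w -0.00011871119807417036
R [[-0.007, 1.0, -0.009], [0.023, -0.008, -1.0], [-1.0, -0.007, -0.023]] tip [0.6225 0.3637 0.2394]
scene 1011 normal [ 0.00463006 -0.00433844  0.99997987] tilt 0.006345082889335436 c [0.62244517 0.2172503  0.09190465]
[325 120] 119 topmid [ 0.321 -0.398  0.069] ext [0.034 0.036 0.008] r 0.512
[274 153] 291 topmid [ 0.482 -0.39   0.025] ext [0.081 0.033 0.011] r 0.62
[323 175] 155 topmid [ 0.431 -0.206  0.069] ext [0.036 0.035 0.008] r 0.477
[247 198] 168 topmid [ 0.627 -0.219  0.069] ext [0.035 0.039 0.009] r 0.664
[155 213] 56 topmid [ 0.829 -0.31   0.026] ext [0.015 0.03  0.01 ] r 0.885
[142 217] 72 topmid [ 0.862 -0.303  0.03 ] ext [0.017 0.036 0.008] r 0.914
[129 223] 60 topmid [ 0.894 -0.303  0.024] ext [0.015 0.032 0.007] r 0.944
[115 228] 78 topmid [ 0.928 -0.297  0.031] ext [0.017 0.036 0.008] r 0.974
[224 296] 95 topmid [0.771 0.007 0.047] ext [0.033 0.047 0.011] r 0.771
[443 397] 113 topmid [0.496 0.393 0.041] ext [0.021 0.019 0.009] r 0.633
[336 141] 670 to
[... 1425 characters left out ...]
 [0.018 0.016 0.008] r 0.631
[492 263] 424 topmid [ 0.48  -0.389  0.026] ext [0.084 0.032 0.011] r 0.618
[255 293] 231 topmid [0.397 0.138 0.069] ext [0.034 0.035 0.008] r 0.42
[509 335] 158 topmid [ 0.32  -0.398  0.069] ext [0.033 0.036 0.008] r 0.511
[378  85] 65 topmid [ 0.902 -0.127  0.03 ] ext [0.009 0.043 0.01 ] r 0.911
[379  99] 68 topmid [ 0.871 -0.131  0.024] ext [0.009 0.044 0.01 ] r 0.881
[381 111] 63 topmid [ 0.838 -0.135  0.029] ext [0.008 0.043 0.008] r 0.849
[382 125] 60 topmid [ 0.805 -0.138  0.024] ext [0.007 0.043 0.011] r 0.816
[263 316] 127 topmid [0.351 0.123 0.039] ext [0.118 0.071 0.008] r 0.372
[493 317] 68 topmid [ 0.355 -0.377  0.042] ext [0.035 0.029 0.008] r 0.518
```

View pics/scene8.png

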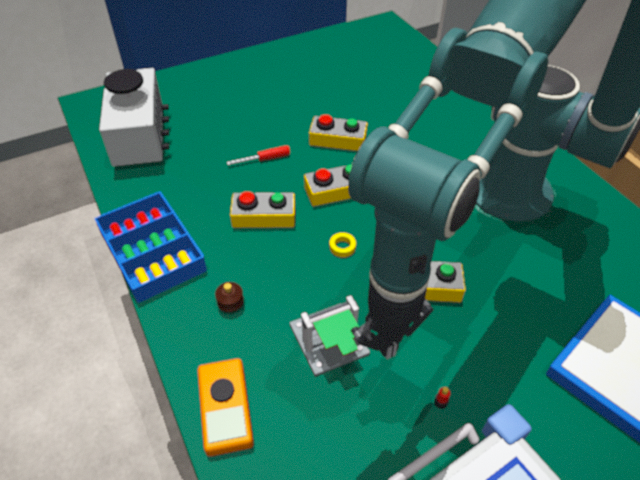

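The flag lies flat with green up at (338,330), its plane level to within 0.01 rad. The red cap at (247,198) is back at its old height, and insulator, tape, driver and plug have not moved. The gripper hangs free, so I'm handing in.

```bash
python3 -c "
from workcell import bot
print(bot.finish_job())"
```

```text
the job is handed in; nothing more can be done
None
```

I pressed the red stop button on the station farthest from the base (A, about 0.63 m away), then flipped the status flag over to green. The job was handed in at about 12.5 s; it reports no verdict.

- **Stop button:** I pressed with shut fingertips until travel stopped at TCP z = 0.085, with vertical force rising to 18 N. I held it there for about 0.4 s. The later image has the red cap back at its original height.
- **Flag:** A tilted finger lifted the tab from below, carried it over the pivot and pressed it onto its stop with about 12 N. In the last images the green face is up and level to within 0.01 rad, with its top at about 92 mm as it should be.
- **Everything else:** Insulator, tape, driver and plug are within about 1 mm of where they were. The start button was never near the fingers. The gripper ended clear of everything, with wrist force about 0.5 N.

No check failed. The small disagreements were 5–10 mm of drift in some unloaded moves, which I corrected before contact, and a tilt correction with the wrong sign that I fixed before pressing.

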